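# Stand the fallen companion flange back in its row

## Task

The steel companion flange lying on its side in the parts tray has been knocked over: push it back up so that it stands on its wide disc with the neck up, easing it over with a finger so that it does not bang down. Then push it gently along the mat into the gap midway between the two standing parts until its disc rests against the tray's back lip. Use the fingertips only: never pinch or lift it, and leave every other part where it is.

Things in the scene. Friction and masses are not known exactly. Their poses are not given: they have to be found in the camera images.
- flange: fallen flange, steel, 0.6 to 1.1 kg: disc 90 mm across, 10 mm thick; on it a shoulder tapering from 54 to 48 mm across (10 to 24 mm from the disc's outer face), then a neck 38 mm across ending 72 mm from that face. Origin: centre of the outer face; z points along the neck. Lies at first on rim and neck end, z roughly towards the robot and 23 degrees below level; stands with z up, origin on the mat
- flange_mid (a point): point on the flange's axis 20 mm from the outer face, near its centre of mass. Lying, the rim's highest point is 88 mm above the table; pushed there away from the neck with 3 to 5 N the flange tips up about the disc's lower edge; past balance (axis 23 degrees above level) it falls hard onto the disc unless a finger kept in the corner of disc and neck stops the neck and lets it down
- tray: fixed steel parts tray lined with a rubber mat, 340 mm (its x) by 440 mm (its y), open at the front (-x side, nearest the robot), sides 12 mm high, back lip 25 mm high and 4 mm thick along the +x edge. Origin: centre of the underside; the mat's surface is 4 mm above the table; x points to the back lip, y along it
- lip (a point): point on the mat at the foot of the back lip's inner face, at the middle of its length, which is also the middle of the gap in the row (within 5 mm). A disc of 45 mm radius that rests against the lip has its centre 45 mm in front of it
- yoke: bystander: dark steel flange yoke standing at the back of the tray, disc 84 mm across and 10 mm thick with two upright ears, 67 mm tall; origin at the centre of its underside, 105 to 115 mm to one side of the gap's middle
- hub: bystander: bright steel hub standing at the back of the tray on the other side of the gap, disc 84 mm across and 12 mm thick, a stout boss above it, 40 mm tall; origin at the centre of its underside. Yoke and hub may change places
- carton: bystander: cardboard carton 100 x 75 x 75 mm on the table to the left (+y) of the tray; origin at the centre of its underside
- cross: bystander: universal-joint cross, four arms 86 mm tip to tip, 26 mm thick, lying on the table to the right (-y) of the tray; origin at the centre of its underside

How it is judged:
By the outcome, as a careful person would: the job done as asked, in the order asked, and still so for the second after the job is handed in, with the robot touching nothing.
It also fails if it takes over 72 s, if anything falls off the work surface, if the arm or the gripper's body presses on something with over 40 N, if the wrist force passes 120 N, or if a joint passes its speed limit or range.

## Robot

A 6-joint arm with a two-finger parallel gripper is mounted at the origin on the work surface. World frame = base frame: x ahead of the robot, y to its left, z up, the work surface at z = 0. Lengths are in m, angles in degrees, forces in N, time in s.
With the tool pointing down it reaches from about 0.275 to 0.725 m from the base axis. Payload 5.6 kg.
Tool frame: the origin (TCP) lies midway between the tips of the shut fingers; the grasp point (between the pads) lies 19 mm behind it; z points along the fingers, x is the direction in which the jaws open and shut, and the axes are right-handed (so a half turn about z gives the same grasp; the last joint's range is limited). The gripper opens to 85 mm and grips with 20 to 120 N. Pads are 22 mm wide; open, the fingers measure 114 mm over their backs; the gripper's body (76 mm by 85 mm) begins 54 mm behind the grasp point. The pads swing forward as they close: fully open they stand 13 mm farther back than shut.
Start: joints at [-60.413, 14.616, 6.199, 0, -81.583, -16.306], TCP at [0.126, -0.535, 0.231] pointing down, gripper open.
Joint ranges: [-168.99, 168.99], [-69.2, 112.95], [-62.41, 85.93], [-164.36, 98.24], [-168.68, -3.75], [-174.98, 174.98]. Speed limits (degrees/s): [147.25, 147.25, 180, 180, 180, 180].

## Interface

Orientations are given as [roll, pitch, yaw] about the fixed x, y, z axes, in that order (R = Rz(yaw) Ry(pitch) Rx(roll)).
In Python, from plant import arm, status, imaging gives the robot as it stands. Calls block until the motion is done:
- arm.move_pose(position, orientation): joint-space move of the TCP to a pose.
- arm.move_linear(position, v=0.15, frame=None, max_force=None): straight line of the TCP; frame=None keeps the orientation; v is the mean speed in m/s. With max_force (N) it stops when the force on the tool has changed by that much, and returns True; else False.
- arm.goto_joints(angles): joint-space move.
- arm.gripper_to(opening, force=None): opening from 0.0 (shut) to 1.0 (fully open); force is the grip in N (None keeps the last); returns when the fingers have stopped.
- arm.sleep(seconds).
- arm.inverse_kinematics(position, orientation): joint angles nearest the present ones, or None.
- status.state(): the state.
- imaging.get_image(name): name is "scene" or "top" or "wrist"; returns a dict with "image" (400x640x3 uint8, red, green, blue), "mtx" (3x3 intrinsics, pixels), "view" (4x4, takes a point from world to camera coordinates); the wrist camera has in their place "hand_eye" (4x4, takes a point from camera to tool coordinates, whose origin is the TCP and whose axes are the tool frame's). Camera axes: x right, y up, looking along -z (the intrinsics and any distortion apply to the point x, -y, -z); pixel columns grow to the right and rows downward; lengths in m; the calibration is good to about 2 mm. A picture is of the moment at which its call begins: read the wrist's pose just before it. There is no depth.
A pose or a line that the arm cannot do raises arm.IKError and nothing moves.
- arm.sign_off(): hands the job in, once; it reports no verdict.
The state is a dict: "t": time; "joint_positions": joint angles; "qd": joint speeds; "joint_torque": joint torques, N m; "position": TCP position; "tool_rot": TCP orientation; "force": force on the tool from outside, world axes, zero at the start; "torque": the same for the moment, N m; "width": opening from 0.0 (shut) to 1.0 (fully open).
Only numpy, scipy, OpenCV 4.12 (cv2) and the standard library are available. Lean on these libraries where they do the work, as an engineer would, in place of code of your own. Each camera call takes 0.05 s, during which the arm holds its last target. There are 200 camera calls.

## Working session

There is one attempt and no reset: what is moved stays moved. The work goes in short steps, each a Python script; the robot and the scene stay as the last script left them, time stands still between calls to the robot, and variables do not carry over. Pictures are saved under pics/ and viewed, about 8 in all and at most 12, crops included, and the job is handed in when it is done.

```bash
ls; mkdir -p pics; python3 - <<'E'
from plant import arm,status,imaging
import cv2,numpy as np
for n in("scene","top"):
    d=imaging.get_image(n); cv2.imwrite(f"pics/{n}0.png",d["image"][:,:,::-1]); print(n,d["mtx"].tolist(),np.round(d["view"],4).tolist(),[k for k in d])
    np.savez(n+".npz",mtx=d["mtx"],view=d["view"])
s=status.state();print(s["t"],s["position"],s["tool_rot"],s["force"])
E
```

```text
pics
scene [[376.4337762999924, 0.0, 322.2223145127934], [0.0, 376.4337762999924, 199.9637723990818], [0.0, 0.0, 1.0]] [[0.8643, 0.5027, 0.0167, -0.5092], [-0.3436, 0.5658, 0.7496, 0.1512], [0.3673, -0.6536, 0.6617, -1.246], [0.0, 0.0, 0.0, 1.0]] ['image', 'mtx', 'view']
top [[422.9570006778586, 0.0, 317.01428840503746], [0.0, 422.9570006778586, 200.95933220048647], [0.0, 0.0, 1.0]] [[0.0017, -0.9997, -0.0235, 0.0171], [0.9936, -0.001, 0.113, -0.5637], [-0.113, -0.0235, 0.9933, -1.2646], [0.0, 0.0, 0.0, 1.0]] ['image', 'mtx', 'view']
0.1 [ 0.12630407 -0.53484809  0.23047275] [-1.79997389e+02 -9.90210480e-02  1.03276987e+02] [-0.96846252  0.21480508  0.57865175]
```

View pics/scene0.png

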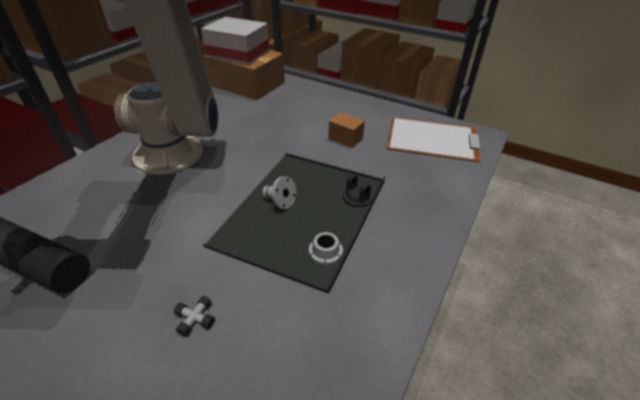

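View pics/top0.png

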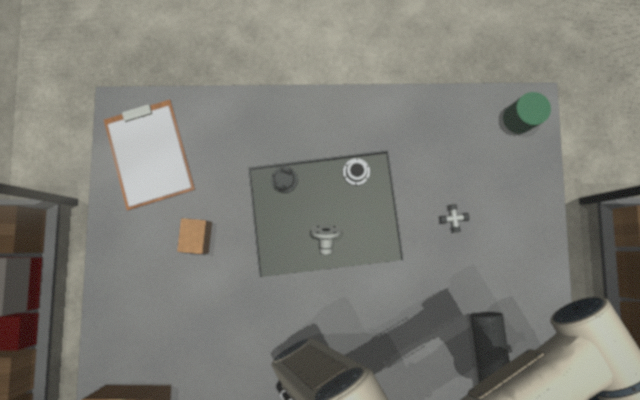

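The top view shows the tray with corners at about (249,168), (387,152), (402,259) and (261,276). The flange is near (325,240), the yoke at (284,180) and the hub at (357,171). I'll enlarge the tray area.

```bash
cat > h.py <<'E'
import numpy as np,cv2
def ray(n,u,v):
    d=np.load(n+".npz");M,V=d["mtx"],d["view"]
    r=np.array([(u-M[0,2])/M[0,0],-(v-M[1,2])/M[1,1],-1.])
    R=V[:3,:3];return -R.T@V[:3,3],R.T@r
def px2w(n,u,v,z):
    c,r=ray(n,u,v);return c+r*(z-c[2])/r[2]
def w2px(n,p):
    d=np.load(n+".npz");M,V=d["mtx"],d["view"]
    q=V[:3,:3]@np.asarray(p)+V[:3,3];return M[0,0]*q[0]/-q[2]+M[0,2],M[1,1]*-q[1]/-q[2]+M[1,2]
E
python3 - <<'E'
import cv2
from h import *
a=cv2.imread("pics/top0.png")[145:285,240:410];cv2.imwrite("pics/top_c.png",cv2.resize(a,None,fx=4.2,fy=4.2,interpolation=cv2.INTER_CUBIC))
for n,u,v,z in [("TL",249,168,.025),("TR",387,152,.025),("BR",402,259,.004),("BL",261,276,.004),("fl",325,240,.045),("yoke",284,180,.03),("hub",357,171,.03)]:print(n,px2w("top",u,v,z).round(4))
E
```

```text
TL [0.6683 0.23   0.025 ]
TR [ 0.7176 -0.2002  0.025 ]
BR [ 0.3873 -0.2434  0.004 ]
BL [0.3344 0.1901 0.004 ]
fl [ 0.4442 -0.0072  0.045 ]
yoke [0.6293 0.1196 0.03  ]
hub [ 0.657  -0.1061  0.03  ]
```

View pics/top_c.png

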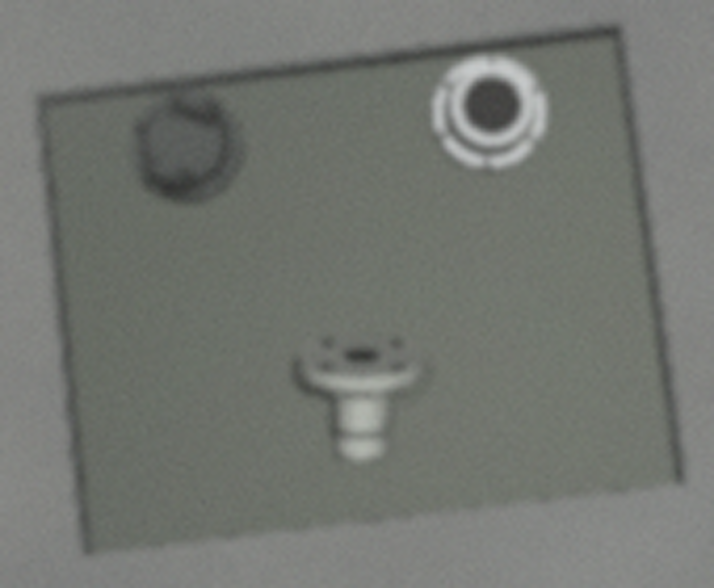

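The crop shows the flange disc's upper rim around crop (360,370), the neck end at (362,452) and the tray turned about 6.7°. Next I'll look from above with the wrist camera.

```bash
python3 - <<'E'
from plant import arm,status,imaging
import cv2,numpy as np
from scipy.spatial.transform import Rotation as Ro
arm.move_pose([0.45,0.0,0.36],[180,0,96.7])
arm.gripper_to(0.0,20)
s=status.state()
d=imaging.get_image("wrist");cv2.imwrite("pics/w1.png",cv2.resize(d["image"][:,:,::-1],(800,500)))
cv2.imwrite("pics/w1raw.png",d["image"][:,:,::-1])
T=np.eye(4);T[:3,:3]=Ro.from_euler('xyz',s["tool_rot"],degrees=True).as_matrix();T[:3,3]=s["position"]
np.savez("w1.npz",mtx=d["mtx"],view=np.linalg.inv(T@d["hand_eye"]))
print(s["t"],s["position"],s["tool_rot"],s["joint_positions"],np.round(d["hand_eye"],3).tolist(),status.state()["t"],s["force"])
E
```

```text
3.1417 [4.50006181e-01 1.91730482e-05 3.60005906e-01] [ 1.79997812e+02 -9.18651822e-04  9.67041328e+01] [ 2.00683548e+01  2.80779098e+00  1.05266016e+01 -3.91525619e-04
 -9.77164693e+01 -1.03364275e+02] [[1.0, -0.0, 0.001, -0.001], [0.0, -0.962, -0.274, -0.07], [0.001, 0.274, -0.962, -0.144], [0.0, 0.0, 0.0, 1.0]] 3.1917 [0.59119907 0.09449381 0.13496533]
```

View pics/w1.png

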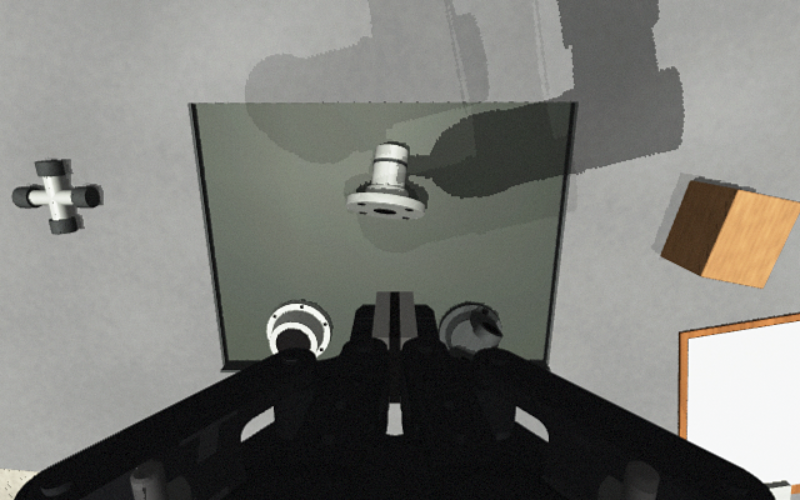

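The wrist view shows the flange disc spanning columns 346 to 428 near row 205, with the neck end at (391,145). The lip corners are at about (222,368) and (549,365). I'll enlarge the flange to fit its pose.

```bash
python3 - <<'E'
import cv2
a=cv2.imread("pics/w1raw.png")[105:185,260:360];cv2.imwrite("pics/w1c.png",cv2.resize(a,None,fx=7,fy=7,interpolation=cv2.INTER_CUBIC))
E
```

```text
(no output)
```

View pics/w1c.png

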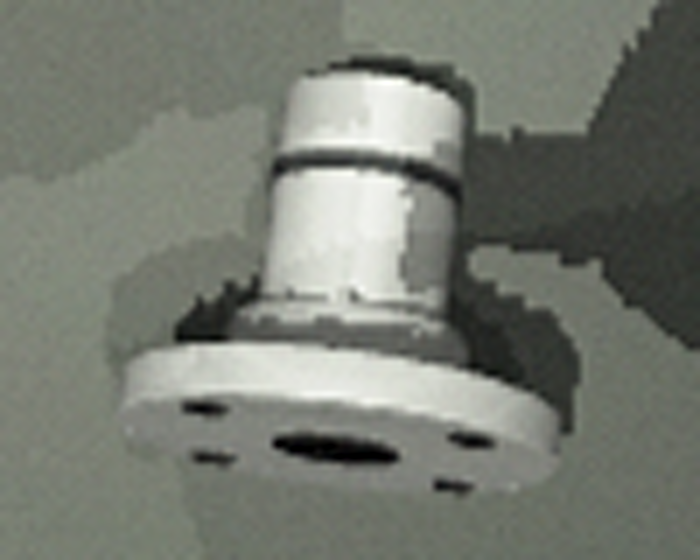

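```bash
cat > geo.py <<'E'
import numpy as np
T0=np.radians(-22.75)
def axes(yaw,th):  # yaw: push direction s in world
    s=np.array([np.cos(yaw),np.sin(yaw),0]);k=np.array([0,0,1.])
    return -np.cos(th)*s+np.sin(th)*k, np.sin(th)*s+np.cos(th)*k, np.cross(k,s)
def ring(O,ax,a,R,n=180):
    t=np.linspace(0,2*np.pi,n);A,r,l=ax
    return O+a*A+R*(np.cos(t)[:,None]*r+np.sin(t)[:,None]*l)
E
python3 - <<'E'
from h import *;from geo import *
from scipy.optimize import least_squares
P=lambda u,v:(260+(u+.5)/7-.5,105+(v+.5)/7-.5)
hc=.004+.045*np.cos(T0)-.010*np.sin(T0)
def pred(p):
    O=np.array([p[0],p[1],hc]);ax=axes(p[2],T0);pr=lambda X:np.array([w2px("w1",q) for q in X])
    d=np.vstack([pr(ring(O,ax,0,.045)),pr(ring(O,ax,.01,.045))]);n=pr(ring(O,ax,.072,.019));o=w2px("w1",O)
    return np.array([o[0],o[1],d[:,0].min(),d[:,0].max(),d[:,1].max(),n[:,0].min(),n[:,0].max(),n[:,1].min()])
ob=np.array([*P(336,448),P(121,0)[0],P(563,0)[0],P(0,493)[1],P(284,0)[0],P(470,0)[0],P(0,62)[1]])
f=least_squares(lambda p:pred(p)-ob,[.45,0,0.05]);print(f.x,np.degrees(f.x[2]),f.fun.round(2))
for n,u,v in[("fl",191,103),("fr",577,102),("bl",224,361),("br",548,359),("bl_top",222,370),("br_top",549,367)]:
    print(n,px2w("w1",u/1.25,v/1.25,.025 if"top"in n else .004).round(4))
h=px2w("top",356.7,171.4,.016);y=px2w("top",285.2,180.2,.014);print(h,y,(h+y)/2,np.linalg.norm(h-y))
for c in [(38,97),(620,28)]: print("lip top",px2w("top",240+c[0]/4.2,145+c[1]/4.2,.025))
for c in [(85,552),(683,483)]: print("front",px2w("top",240+c[0]/4.2,145+c[1]/4.2,.004))
# hub/yoke disc in top of wrist
print(px2w("w1",299/1.25,0,.016))
E
```

```text
[ 0.47422977 -0.00878502 -0.00064365] -0.03687836774333678 [ 0.33 -0.47 -0.85  0.44 -0.32  0.18 -0.09  0.75]
fl [ 0.3844 -0.2456  0.004 ]
fr [0.3313 0.1977 0.004 ]
bl [ 0.7208 -0.2064  0.004 ]
br [0.6652 0.2379 0.004 ]
bl_top [ 0.7205 -0.2007  0.025 ]
br_top [0.6649 0.2315 0.025 ]
[ 0.65829789 -0.10615569  0.016     ] [0.63130652 0.11747623 0.014     ] [0.6448022  0.00566027 0.015     ] 0.22526377021969118
lip top [0.66800734 0.22988686 0.025     ]
lip top [ 0.71867582 -0.20210509  0.025     ]
front [0.33310775 0.19247411 0.004     ]
front [ 0.3842295  -0.24522437  0.004     ]
[ 0.26637058 -0.12422928  0.016     ]
```

```bash
cat > plan.py <<'E'
import numpy as np
# plane coords (mm): s from Q's initial contact, h above mat. finger: 22 wide, tip centre at (s,h)
TH=np.radians(np.arange(-22.75,90.01,.25));W=22.
def to_flange(S,H,th):
    o=np.where(th<0,0,10.);b=np.where(th<0,10.,0)
    # corner at (a=b, rho=-45) sits at (o,0); a=(-c,sn), r=(sn,c)
    c,sn=np.cos(th),np.sin(th);x=S-o
    return b-c*x+sn*H, -45+sn*x+c*H
def pen(s,h):
    """bool over TH: disc-blocked / neck-blocked"""
    t=np.linspace(0,1,23);hh=np.linspace(0,90,46)
    S=np.r_[s-W/2+W*t,np.full(46,s-W/2),np.full(46,s+W/2)];H=np.r_[np.full(23,h),h+hh,h+hh]
    a,r=to_flange(S[:,None],H[:,None],TH[None])
    disc=((a>-60)&(a<10)&(abs(r)<45)).any(0)
    prof=np.where(a<24,27-3*(a-10)/14,19.);neck=((a>=10)&(a<72)&(r<prof)&(r>-45)).any(0)
    return disc,neck
def rng(s,h,prev):
    d,n=pen(s,h);ok=~d&~n
    i=np.where(ok)[0]
    if len(i)==0:return None
    # contiguous ok-range nearest prev
    g=np.split(i,np.where(np.diff(i)>1)[0]+1);th=np.degrees(TH)
    b=min(g,key=lambda q:min(abs(th[q]-prev)));return th[b[0]],th[b[-1]]
E
python3 - <<'E'
from plan import *
# for each h, scan s: show the range
for h in range(84,10,-6):
    print(h,[(s,)+tuple(np.round(rng(s,h,0),0)) if rng(s,h,0) else (s,) for s in range(-56,64,10)])
E
```

```text
84 [(-56, np.float64(-23.0), np.float64(90.0)), (-46, np.float64(-23.0), np.float64(19.0)), (-36, np.float64(-16.0), np.float64(19.0)), (-26, np.float64(-10.0), np.float64(19.0)), (-16, np.float64(-3.0), np.float64(22.0)), (-6, np.float64(4.0), np.float64(26.0)), (4, np.float64(10.0), np.float64(30.0)), (14, np.float64(17.0), np.float64(36.0)), (24, np.float64(23.0), np.float64(42.0)), (34, np.float64(28.0), np.float64(50.0)), (44, np.float64(28.0), np.float64(58.0)), (54, np.float64(17.0), np.float64(26.0))]
78 [(-56, np.float64(-23.0), np.float64(12.0)), (-46, np.float64(-23.0), np.float64(12.0)), (-36, np.float64(-16.0), np.float64(12.0)), (-26, np.float64(-10.0), np.float64(14.0)), (-16, np.float64(-3.0), np.float64(17.0)), (-6, np.float64(4.0), np.float64(20.0)), (4, np.float64(11.0), np.float64(24.0)), (14, np.float64(18.0), np.float64(30.0)), (24, np.float64(25.0), np.float64(37.0)), (34, np.float64(31.0), np.float64(45.0)), (44, np.float64(36.0), np.float64(54.0)), (54, np.float64(36.0), np.float64(64.0))]
72 [(-56, np.float64(-23.0), np.float64(7.0)), (-46, np.float64(-23.0)
[... 2799 characters left out ...]
oat64(90.0)), (-6, np.float64(86.0), np.float64(90.0)), (4,), (14,), (24,), (34,), (44,), (54,)]
18 [(-56, np.float64(40.0), np.float64(90.0)), (-46, np.float64(51.0), np.float64(90.0)), (-36, np.float64(61.0), np.float64(90.0)), (-26, np.float64(70.0), np.float64(90.0)), (-16, np.float64(78.0), np.float64(90.0)), (-6, np.float64(86.0), np.float64(90.0)), (4,), (14,), (24,), (34,), (44,), (54,)]
12 [(-56, np.float64(40.0), np.float64(90.0)), (-46, np.float64(51.0), np.float64(90.0)), (-36, np.float64(61.0), np.float64(90.0)), (-26, np.float64(70.0), np.float64(90.0)), (-16, np.float64(78.0), np.float64(90.0)), (-6, np.float64(86.0), np.float64(90.0)), (4,), (14,), (24,), (34,), (44,), (54,)]
```

```bash
cat > mkpath.py <<'E'
from plan import *
G={(s,h):None for s in range(-50,92,2) for h in range(30,86,2)}
def best():
    out=[];prev=None
    for th in np.r_[-22:90:4,89]:
        w=4 if th<36 else min(4+(th-36)*.15,9)
        c=[]
        for (s,h) in G:
            if prev and (abs(s-prev[0])>14 or abs(h-prev[1])>12 or h>prev[1] or s<prev[0]):continue
            if prev is None and h!=78:continue
            r=rng(s,h,th)
            if r is None:continue
            lo=max(th-w,-22.75);hi=min(th+w,90)
            cost=abs(r[0]-lo)*(1 if th<50 else .3)+(abs(r[1]-hi) if th>10 else 0)+(0 if not prev else .1*abs(h-prev[1])+.3*max(0,prev[1]-h-6))
            c.append((cost,s,h,r))
        b=min(c,key=lambda q:q[0]);out.append((int(th),b[1],b[2],float(b[3][0]),float(b[3][1])));prev=b[1:3]
    return out
for o in best():print(o)
E
python3 mkpath.py
```

```text
(-22, -50, 78, -22.75, 12.5)
(-18, -44, 78, -21.75, 12.5)
(-14, -38, 78, -17.75, 12.5)
(-10, -32, 78, -13.5, 13.0)
(-6, -26, 78, -9.5, 14.250000000000002)
(-2, -20, 78, -5.75, 15.5)
(2, -14, 78, -1.75, 17.25)
(6, -8, 78, 2.25, 19.25)
(10, -4, 76, 5.5, 18.5)
(14, 2, 74, 10.25, 18.5)
(18, 8, 74, 14.750000000000002, 21.5)
(22, 14, 74, 19.25, 25.0)
(26, 18, 74, 22.0, 27.75)
(30, 26, 74, 27.5, 34.0)
(34, 30, 74, 29.999999999999996, 37.75)
(38, 36, 74, 33.75, 43.5)
(42, 42, 72, 37.75, 47.5)
(46, 46, 72, 40.0, 52.0)
(50, 50, 72, 42.0, 56.25)
(54, 56, 68, 46.5, 60.25000000000001)
(58, 62, 64, 51.0, 65.25)
(62, 66, 64, 51.5, 70.0)
(66, 72, 56, 58.25, 74.5)
(70, 76, 52, 61.50000000000001, 78.75)
(74, 80, 46, 65.75, 83.0)
(78, 82, 44, 67.25, 85.75)
(82, 86, 38, 71.5, 90.0)
(86, 88, 32, 75.75, 90.0)
(89, 88, 30, 77.0, 90.0)
```

```bash
python3 - <<'E'
from plant import arm,status
o=[180,0,90]
arm.move_pose([0.405,-0.009,0.15],o)
arm.move_linear([0.405,-0.009,0.082],v=0.1)
arm.sleep(.2);s=status.state();print(s["t"],s["position"],s["force"])
r=arm.move_linear([0.450,-0.009,0.082],v=0.015,max_force=2.0)
s=status.state();print(r,s["t"],s["position"],s["force"])
E
```

```text
5.0917 [ 0.40545632 -0.00887119  0.08257955] [-0.47393406  1.29605314 -0.04998509]
True 7.15 [ 0.4386996  -0.00920098  0.08134959] [-0.14980313  0.26376898 -0.12836077]
```

```bash
cat > lib.py <<'E'
from plant import arm,status,imaging
import numpy as np,cv2
def fa(n=8):
    F=[]
    for _ in range(n): F.append(status.state()["force"]);arm.sleep(.012)
    return np.mean(F,0).round(2)
def pic(name,fn,crop=None,k=1):
    im=imaging.get_image(name)["image"][:,:,::-1]
    if crop: u0,v0,u1,v1=crop;im=im[v0:v1,u0:u1]
    cv2.imwrite(fn,cv2.resize(im,None,fx=k,fy=k,interpolation=cv2.INTER_CUBIC))
E
python3 - <<'E'
from lib import *
print(fa())
for x in (.441,.444,.448,.452):
    arm.move_linear([x,-.009,.082],v=.02);print(x,status.state()["position"].round(4),fa(),status.state()["t"])
pic("scene","pics/s2.png",(220,140,400,275),4)
E
```

```text
[-0.53  0.11  0.01]
0.441 [ 0.4406 -0.0091  0.0818] [-2.19  0.06  0.71] 7.5583
0.444 [ 0.4442 -0.009   0.082 ] [-1.87  0.04  1.11] 7.925
0.448 [ 0.4483 -0.009   0.082 ] [-2.07  0.13  1.05] 8.3417
0.452 [ 0.4522 -0.009   0.082 ] [-1.96 -0.1   0.95] 8.7583
```

View pics/s2.png

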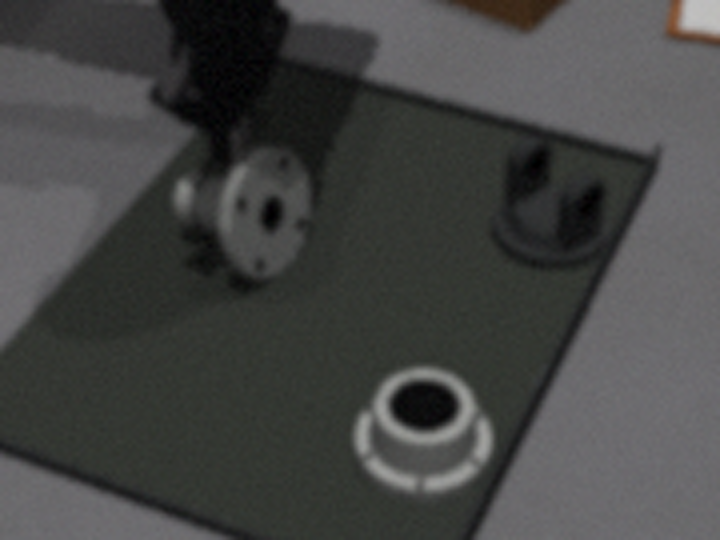

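The scene view shows the flange tipping, with the finger on the neck side of the disc top at crop (225,150) and the disc at (270,210). The forces are a steady 2 N. I'll continue to just short of balance.

```bash
python3 - <<'E'
from lib import *
for s,h in [(-20,78),(-8,78),(-4,76),(2,74.5),(8,74),(14,74)]:
    arm.move_linear([.485+s/1e3,-.009,.004+h/1e3],v=.025);print(s,h,status.state()["position"].round(4),fa(5),round(status.state()["t"],2))
pic("wrist","pics/w3.png",(170,60,470,285),2.6)
E
```

```text
-20 78 [ 0.465  -0.009   0.0819] [-1.06  0.17  0.23] 9.52
-8 78 [ 0.4769 -0.009   0.0819] [-0.55  0.38  0.85] 10.19
-4 76 [ 0.481  -0.009   0.0798] [-1.21  0.12  0.51] 10.56
2 74.5 [ 0.4872 -0.009   0.0784] [-0.88 -0.25  0.71] 11.0
8 74 [ 0.4932 -0.009   0.0779] [-0.53  0.08  0.09] 11.43
14 74 [ 0.4992 -0.009   0.078 ] [-0.01 -0.09  0.07] 11.87
```

View pics/w3.png

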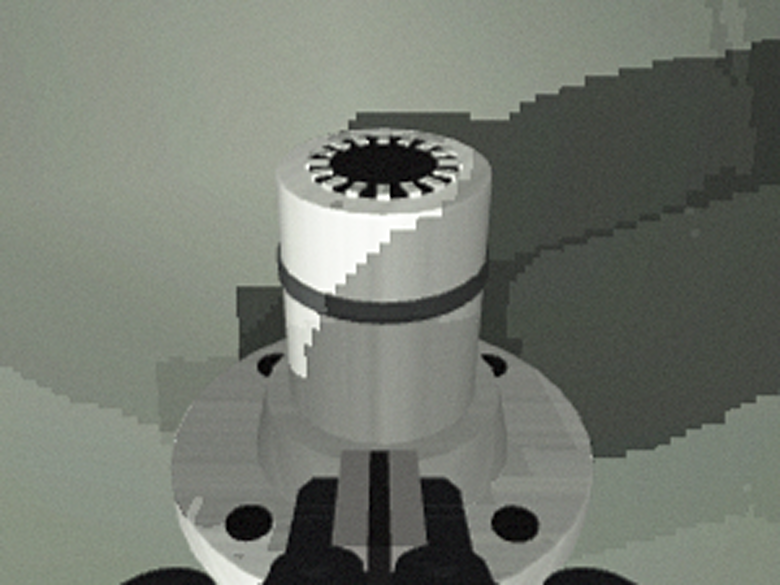

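The wrist view shows the neck raised, with its end at (385,165). The shut fingertips sit centred in the disc/neck corner at (380,455). I'll continue through balance and let it down.

```bash
python3 - <<'E'
from lib import *
for s,h in [(18,74),(22,74),(26,74),(30,74),(36,74),(42,72),(50,71),(56,68),(62,64),(66,62),(72,56),(76,52),(80,47),(83,43),(86,38),(89,36)]:
    arm.move_linear([.485+s/1e3,-.009,.004+h/1e3],v=.02 if s<80 else .012);print(s,h,status.state()["position"].round(4),fa(3),round(status.state()["t"],2))
pic("wrist","pics/w4.png",(120,0,520,300),1.9)
E
```

```text
18 74 [ 0.5032 -0.009   0.078 ] [ 0.19 -0.29  0.57] 12.29
22 74 [ 0.5075 -0.009   0.0782] [ 1.35 -0.54  1.64] 12.67
26 74 [ 0.5113 -0.009   0.078 ] [1.65 0.46 1.09] 13.04
30 74 [ 0.5153 -0.009   0.078 ] [ 1.32  0.72 -0.04] 13.42
36 74 [ 0.5213 -0.009   0.078 ] [ 1.97 -0.19  0.73] 13.89
42 72 [ 0.5275 -0.009   0.0762] [3.45 0.81 2.52] 14.38
50 71 [ 0.5348 -0.0091  0.0747] [ 2.22 -0.53 -0.21] 14.96
56 68 [ 0.5411 -0.009   0.0719] [ 3.18 -0.31 -0.21] 15.47
62 64 [ 0.5475 -0.009   0.0682] [3.68 0.13 0.75] 16.0
66 62 [ 0.5503 -0.0091  0.0653] [ 1.66  0.04 -0.89] 16.4
72 56 [ 0.5569 -0.009   0.0599] [0.56 0.03 0.38] 17.0
76 52 [ 0.561  -0.009   0.0558] [-0.04 -0.19 -0.15] 17.46
80 47 [ 0.565 -0.009  0.051] [-0.21 -0.33 -0.14] 18.17
83 43 [ 0.568  -0.009   0.0469] [ 0.28  0.08 -0.07] 18.76
86 38 [ 0.571 -0.009  0.042] [ 0.16 -0.29 -0.05] 19.42
89 36 [ 0.574  -0.009   0.0399] [-0.06  0.18  0.05] 19.89
```

View pics/w4.png

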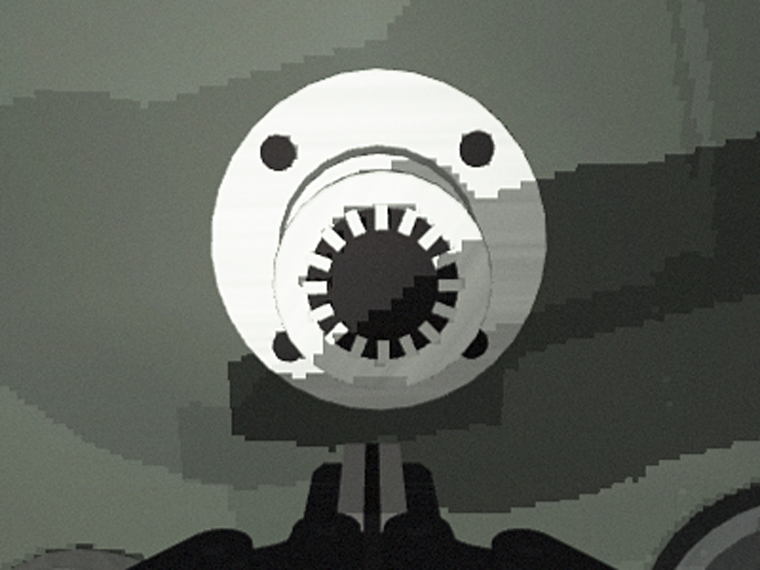

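The flange now stands upright and clear of the finger, with its disc centred at crop (379,239) and the neck end at (382,280). Force peaked at about 4 N during let-down, so there was no bang. Next I'll locate the flange and retreat upward.

```bash
python3 - <<'E'
from lib import *
from h import *
from scipy.spatial.transform import Rotation as Ro
s=status.state()
he=imaging.get_image("wrist");T=np.eye(4);T[:3,:3]=Ro.from_euler('xyz',s["tool_rot"],degrees=True).as_matrix();T[:3,3]=s["position"]
np.savez("w4.npz",mtx=he["mtx"],view=np.linalg.inv(T@he["hand_eye"]))
print("disc",px2w("w4",120+378.5/1.9,239/1.9,.014),"neck",px2w("w4",120+382/1.9,280/1.9,.076))
for u,v in[(211,240),(546,240),(378,69),(378,409)]:print(px2w("w4",120+u/1.9,v/1.9,.014))
arm.move_linear([.582,-.009,.045],v=.05)
arm.move_linear([.582,-.009,.17],v=.15)
# IK check for tilted push poses
R=Ro.from_euler('xyz',[180,0,90],degrees=True)
for tilt in(20,30):
  for dirn in (8.4,):
    q=Ro.from_euler('z',dirn,degrees=True)*Ro.from_euler('y',tilt,degrees=True)*R
    e=q.as_euler('xyz',degrees=True);print(tilt,e.round(2),q.as_matrix()[:,2].round(3))
    for p in([.46,-.02,.12],[.46,-.02,.012],[.60,.0,.012],[.62,.01,.012]):
        j=arm.inverse_kinematics(p,e.tolist());print(p,None if j is None else np.round(j,0))
E
```

```text
disc [ 0.51669568 -0.00787797  0.014     ] neck [ 0.51910586 -0.00788109  0.076     ]
[ 0.516938   -0.05284653  0.014     ]
[0.51698071 0.03705837 0.014     ]
[ 0.47492765 -0.00811268  0.014     ]
[ 0.56501716 -0.00789572  0.014     ]
20 [-160.     0.    98.4] [-0.338 -0.05  -0.94 ]
[0.46, -0.02, 0.12] [ 15.  22.  -2.  -2. -86. -96.]
[0.46, -0.02, 0.012] [ 15.  29.  -9.  -2. -72. -96.]
[0.6, 0.0, 0.012] [ 14.  42.  16.  -2. -84. -95.]
[0.62, 0.01, 0.012] [ 14.  44.  20.  -2. -86. -95.]
30 [-150.     0.    98.4] [-0.495 -0.073 -0.866]
[0.46, -0.02, 0.12] [ 15.  29.   6.  -3. -96. -96.]
[0.46, -0.02, 0.012] [ 15.  36.  -1.  -3. -83. -95.]
[0.6, 0.0, 0.012] [ 13.  50.  27.  -2. -97. -95.]
[0.62, 0.01, 0.012] [  14.   52.   32.   -3. -100.  -95.]
```

```bash
python3 - <<'E'
from lib import *
d=np.array([np.cos(np.radians(6.7)),np.sin(np.radians(6.7))]);C=np.array([.5195,-.008])
P=lambda k,z:[*(C+k*d),z]
arm.move_linear(P(-.068,.17),v=.15,frame=[180,0,96.7])
arm.gripper_to(.35)
arm.move_linear(P(-.068,.06),v=.12)
arm.move_linear(P(-.068,.018),v=.05,max_force=4)
arm.sleep(.15);print(status.state()["position"].round(4),fa(),status.state()["width"],status.state()["t"])
for k in(-.045,-.036,-.032,-.028,-.024,-.020):
    arm.move_linear(P(k,.018),v=.03);print(k,status.state()["position"].round(4),fa(5)@np.array([d[0],d[1],0]).T if 0 else fa(5),round(status.state()["t"],2))
pic("wrist","pics/w5.png",(120,0,520,300),1.9)
E
```

```text
[ 0.4522 -0.0159  0.0183] [ 0.17  0.09 -0.17] 0.3515716236576493 25.0
-0.045 [ 0.4746 -0.0133  0.0179] [-0.19 -0.22  0.49] 25.96
-0.036 [ 0.4838 -0.0122  0.0179] [-0.12  0.05 -0.29] 26.45
-0.032 [ 0.4879 -0.0117  0.018 ] [-0.04 -0.07 -0.11] 26.77
-0.028 [ 0.4913 -0.0114  0.0178] [-1.66  0.31  0.77] 27.1
-0.024 [ 0.4954 -0.0109  0.0178] [-2.78 -0.18  0.72] 27.43
-0.02 [ 0.4998 -0.0103  0.0179] [-1.71 -0.18 -0.36] 27.75
```

View pics/w5.png

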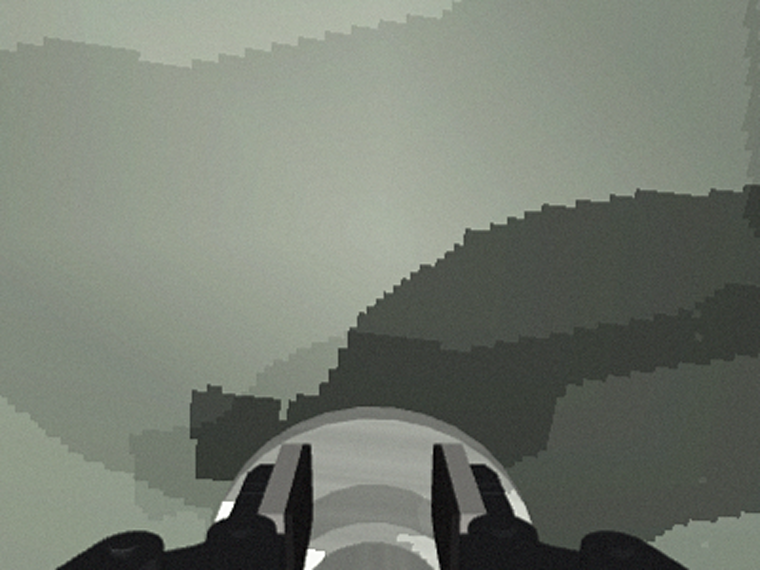

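The view shows the two fingertips evenly astride the shoulder, at (300,480) and (447,480), with the disc centred at 374. I'll push along the tray axis, feeling for the lip.

```bash
python3 - <<'E'
from lib import *
d=np.array([np.cos(np.radians(6.7)),np.sin(np.radians(6.7))]);C=np.array([.5195,-.008])
P=lambda k,z:[*(C+k*d),z]
arm.move_linear(P(.04,.018),v=.03);print(fa())
arm.move_linear(P(.082,.018),v=.03);print(fa(),status.state()["t"])
for k in np.arange(.084,.112,.002):
    arm.move_linear(P(k,.018),v=.01,max_force=8);f=fa(5);print(round(k,3),((status.state()["position"][:2]-C)@d).round(4),f,round(status.state()["t"],2))
    if f[0]<-7:break
pic("top","pics/t6.png",(240,145,410,285),4.2)
E
```

```text
[-2.67 -0.24 -1.02]
[-2.6  -0.09 -0.94] 31.6333
0.084 0.0842 [-1.85 -0.35 -0.55] 32.02
0.086 0.0862 [-2.09 -0.12 -0.51] 32.42
0.088 0.0882 [-2.48 -0.47 -0.32] 32.81
0.09 0.0901 [-2.37 -0.18 -0.59] 33.2
0.092 0.0922 [-2.04 -0.34 -0.68] 33.59
0.094 0.0941 [-2.13 -0.05 -0.64] 33.98
0.096 0.0962 [-2.56 -0.51 -0.56] 34.38
0.098 0.0982 [-2.01 -0.19 -0.81] 34.77
0.1 0.1002 [-2.38 -0.32 -0.94] 35.16
0.102 0.1013 [-5.2  -0.15  0.99] 35.55
0.104 0.1016 [-10.08  -0.17   4.76] 35.94
```

View pics/t6.png

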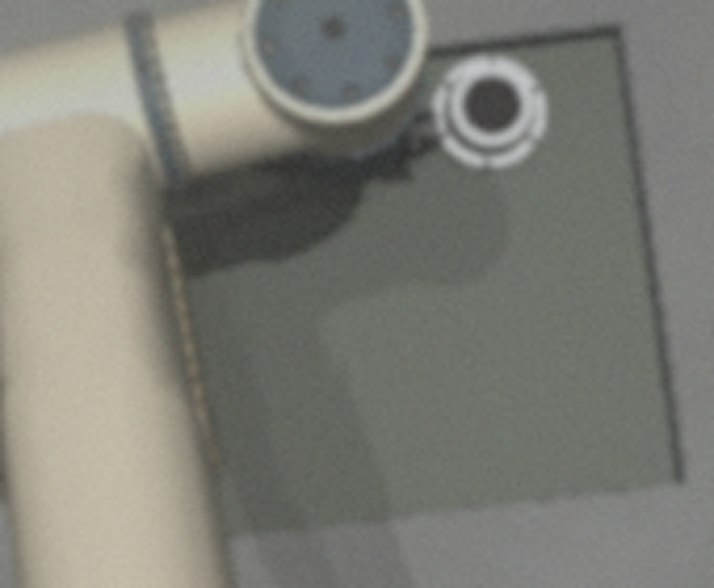

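The force rose sharply at k = 0.1015, so the disc is against the lip. The hub is undisturbed at crop (490,110). I'll back off and look with the arm out of the way.

```bash
python3 - <<'E'
from lib import *
d=np.array([np.cos(np.radians(6.7)),np.sin(np.radians(6.7))]);C=np.array([.5195,-.008])
P=lambda k,z:[*(C+k*d),z]
arm.move_linear(P(.098,.018),v=.01);print(fa())
arm.move_linear(P(.04,.018),v=.06);print(fa())
arm.move_linear(P(.02,.20),v=.15)
arm.goto_joints([-60.413,14.616,6.199,0,-81.583,-16.306])
print(status.state()["t"])
a=imaging.get_image("top")["image"][145:215,265:385,::-1];b=imaging.get_image("scene")["image"][165:270,290:390,::-1]
a=cv2.resize(a,(480,280),interpolation=cv2.INTER_CUBIC)
cv2.imwrite("pics/t7.png",cv2.resize(a,None,fx=1.6,fy=1.6,interpolation=cv2.INTER_CUBIC))
cv2.imwrite("pics/s7.png",cv2.resize(b,None,fx=5.5,fy=5.5,interpolation=cv2.INTER_CUBIC))
E
```

```text
[-0.22  0.22  0.15]
[ 0.12 -0.07 -0.01]
41.75
```

View pics/t7.png

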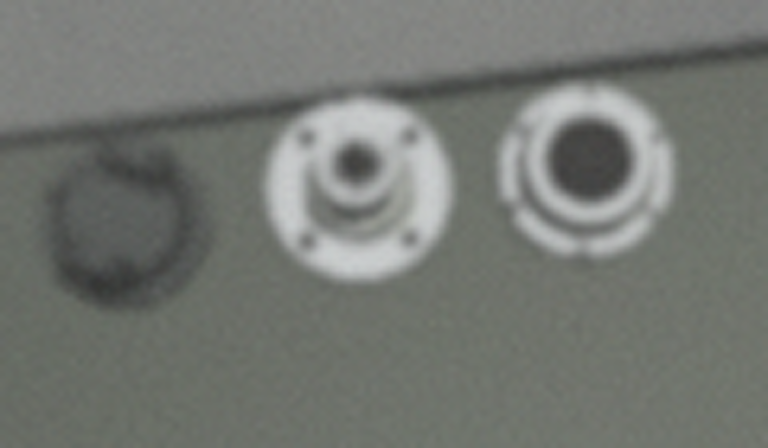

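View pics/s7.png

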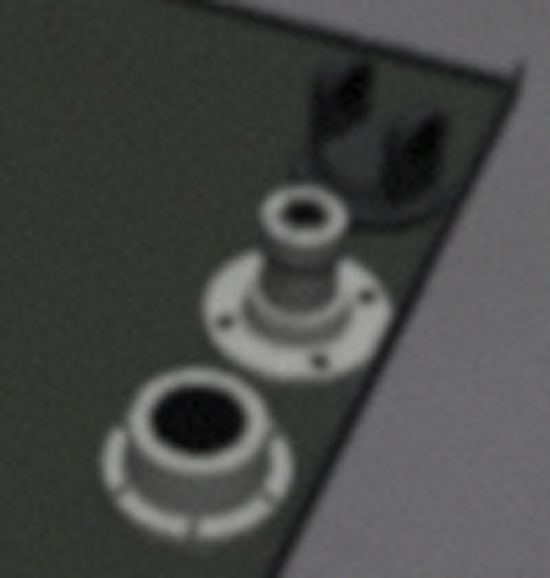

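```bash
python3 - <<'E'
from h import *
f=lambda u,v,z:px2w("top",265+(u+.5)/6.4-.5,145+(v+.5)/6.4-.5,z)
F=f(359.5,189,.014);H=f(586.5,170.5,.016);Y=f(127,227,.014)
d=np.array([.9932,.1167]);y=np.array([-.1167,.9932])
print(F,H,Y,"lat to hub",(F-H)[:2]@y,"to yoke",(Y-F)[:2]@y)
A=f(10,137,.025);B=f(760,45,.025);print("lip top edge dist",((A+B)/2-F)[:2]@d,np.degrees(np.arctan2(*(A-B)[:2]*[-1,1])),A,B)
E
```

```text
[0.65036404 0.00612659 0.014     ] [ 0.65887611 -0.10466098  0.016     ] [0.63179737 0.11992378 0.014     ] lat to hub 0.11102757063109336 to yoke 0.1151901005750384
lip top edge dist 0.04461092114801807 6.925584490826953 [0.67454345 0.17644636 0.025     ] [ 0.7189087  -0.18880068  0.025     ]
```

```bash
python3 -c "
from plant import arm,status
arm.sign_off();print(status.state()['t'])"
```

```text
the job is handed in; nothing more can be done
the job is handed in; nothing more can be done
```

The flange is standing on its disc with the neck up, against the back lip in the gap between the yoke and the hub. I handed the job in shortly after 42 s on the robot's clock, against the 72 s limit.

- **Tipping up:** I pushed the disc's upper rim with the shut fingertips at about 2 N. I kept them in the corner of disc and neck through balance and let the neck down on them. The averaged readings at each step stayed around 4 N or less, with no sign of a bang.
- **Pushing:** I set the two fingertips at a fixed opening astride the back of the shoulder. I slid the flange about 13 cm along the tray axis at 2–3 N. The push stopped when the force rose to about 10 N at the lip.
- **Final position:** The disc centre is about 45 mm from the lip edge, so it rests against it. It measures about 111 mm from the hub and 115 mm from the yoke, which is off centre by about 2 mm. The yoke figure is the less certain one because its outline is blurred by shadow.
- **Other parts:** The hub measured within 2 mm of where it started, and the yoke within about 2.5 mm, which is inside its measuring error. I did not check the carton and cross again at the end, but the arm did not work near either.
- **Robot:** The arm was back at its start pose, clear of everything, when I handed in.

Contact with the rim came about 3 mm further along than my camera estimate, so I corrected the path by that much. The standing flange was then measured about 2 cm nearer the robot than I had predicted. I used that measured position for the push.

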